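# Snap the cap onto the open oil bottle

### The job

Two white oil bottles stand on the worktop, one closed and one open, and a loose snap cap lies in front of them. Set the cap squarely on the narrow stud on top of the open bottle and let go of it; then press it down with the fingers until it clicks and keep pressing past the click so that the rubber seal under it is squeezed right down. Finish while still pressing the cap down like that, with the bottle upright; leave the closed bottle, the spice jar and the shaker standing where they are.

Things in the scene. Friction and masses are not known exactly. Their poses are not given: they have to be found in the camera images.
- cap: Loose round grey plastic snap cap, fluted side, 38 mm in diameter, 40 mm high, 0.03 to 0.05 kg; stands on the worktop mouth down. Origin: centre of its underside (rim of the mouth), z along its axis to the flat top. A bore 19.8 mm wide, 34 mm deep from the rim, with a round snap rib of 20 mm inner diameter just above the rim. Any yaw fits
- open_bottle: Open white stoneware oil bottle, loose, 0.6 to 1 kg, body 72 mm in diameter up to 70 mm height, then tapering to a neck. Origin: centre of its underside, z up its axis. On the neck lies a black rubber seal, 36 mm in diameter, top at height 120 mm; from it rises a bare steel stud 17.6 mm in diameter
- stud_tip (a point): Top of the open bottle's stud, on its axis, 150 mm above its foot; the stud tapers to 8 mm in diameter over its last 8 mm. Six sprung nubs stick out of it at height 126 mm, to a circle 24 mm across: a cap set on the stud rests with its rib on them, underside about 128 mm and top about 168 mm above the foot
- seat (a point): Centre of the relaxed seal's top on the open bottle, 120 mm above its foot. Pressed with about 6 to 11 N the cap snaps over the nubs (click and force drop with its underside at about 124 mm) and lands on the seal, underside at 120 mm, top at 160 mm; pressed on, it squeezes the seal to its stop, underside at 117 mm
- seal (a joint): The sprung rubber seal of the open bottle: 0 = relaxed, grows as it is squeezed down, stop at 0.003 m. It starts to give at 3.5 N, reaches 2 mm at about 10 N and the stop at about 14 N; it springs back when the push ends
- closed_bottle: The other white stoneware bottle, the same shape but already closed with a like cap (38 mm in diameter, top at height 160 mm), loose; to be left alone. Origin: centre of its underside, z up. The two bottles may stand either way round, left or right
- spice_jar: Spice jar with white cap, 43 mm in diameter, 106 mm high, loose, standing between the bottles; to be left alone. Origin: centre of its underside
- shaker: Glass shaker with a grey domed top, 44 mm in diameter, 90 mm high, loose, standing to the left of the bottles; to be left alone. Origin: centre of its underside

How it is judged:
On the way, in this order (a step that is already met when the one before it is completed fails the run):
1. the cap stands squarely on the stud of the open bottle, not yet snapped on, and has been let go (z of cap in the frame of open_bottle between 0.1245 and 0.1335 m and horizontal distance between cap and open_bottle below 0.005 m and angle between the z axis of cap and the z axis of open_bottle, either way round below 0.15 rad and contact force between each of the arm, the fingers and cap below 0.1 N), for 0.2 s.
2. the cap has snapped on and is down on the seal (z of cap in the frame of open_bottle below 0.121 m and horizontal distance between cap and open_bottle below 0.005 m), for 0.1 s.
At the end, for the whole second after the job is handed in: Cap snapped on the open bottle (5 mm of its axis, 0.1 rad square, underside under 119 mm up), fingers still pressing it (over 3 N), seal squeezed over 1.8 mm; bottle upright, at rest on the worktop; closed bottle, spice jar and shaker upright within 30 mm of their starts (z of cap in the frame of open_bottle between 0.112 and 0.119 m and horizontal distance between cap and open_bottle below 0.005 m and angle between the z axis of cap and the z axis of open_bottle, either way round below 0.1 rad and value of joint seal above 0.0018 m and contact force between the fingers and cap above 3 N and angle between open_bottle's own z axis and vertical below 0.06 rad and height (world z) of open_bottle below 0.006 m and linear speed of open_bottle below 0.02 m/s and distance of each of closed_bottle, spice_jar, shaker from where it was at the start of the episode below 0.03 m and angle between each of closed_bottle, spice_jar, shaker's own z axis and vertical below 0.1 rad); the arm keeps its last pose, push and grip.
It fails at once if the open bottle is tipped (angle between open_bottle's own z axis and vertical above 0.4 rad).
It fails at once if the closed bottle, the jar or the shaker is knocked over (angle between any of closed_bottle, spice_jar, shaker's own z axis and vertical above 0.5 rad).
It also fails if it takes over 43 s, if anything falls off the work surface, if the arm or the gripper's body presses on something with over 40 N, if the wrist force passes 120 N, or if a joint passes its speed limit or range.

### The arm

A 6-joint arm with a two-finger parallel gripper is mounted at the origin on a cart in front of the work surface, level with it; the furniture and walls round the work are solid. World frame = base frame: x ahead of the robot, y to its left, z up, the work surface at z = 0. Lengths are in m, angles in rad, forces in N, time in s.
With the tool pointing down it reaches from about 0.3 to 0.875 m from the base axis. Payload 6.4 kg.
Tool frame: the origin (TCP) lies where the fingers leave the gripper's body, on its centre line; the fingertips stand 64 mm ahead of it and the grasp point (between the pads) lies 45 mm ahead of it; z points along the fingers, y is the line along which they close (so a half turn about z gives the same grasp; the last joint's range is limited). The gripper opens to 88 mm and grips with 3 to 60 N. Pads are 18 mm wide; open, the fingers measure 123 mm over their backs; the gripper's body (75 mm by 187 mm) begins 45 mm behind the grasp point.
Start: joints at [-0.206, 0.181, 1.607, -0, 1.354, -0.206], TCP at [0.575, 0, 0.303] pointing down, gripper open.
Joint ranges: [-2.99, 2.99], [-0.89, 2.07], [0.3, 2.58], [-1.14, 4.28], [0, 2.63], [-3.12, 3.12]. Speed limits (rad/s): [2.57, 2.57, 3.01, 3.14, 3.14, 3.14].

### API

Orientations are given as a unit quaternion [x, y, z, w].
In Python, from plant import observe, capture, get_calibration, finish_job gives the robot as it stands.
- The arm moves only by the shell command python3 -m handwheel 'ROWS' [OPENING] [FORCE]. ROWS is JSON, a list that holds one entry, the list of rows, each a list of 6 numbers: the shift along the tool's x, y, z in m, then the turn, a rotation vector about the tool's x, y, z in degrees. In form: [[[x, y, z, ax, ay, az], ...]]. A call has exactly 10 rows; each row is the pose to reach, as a shift and turn from the pose commanded when the call began, along the tool's axes at that moment; what a row does not reach only later rows make up. A row lasts 1/12 s, in which the tool goes at most 41.7 mm and 7.16 degrees, less where a joint would pass 70% of its speed; a pose out of reach is approached as far as the arm can. A call with a gripper value outside its range is refused whole. OPENING is the opening in per cent of the stroke, from 0 (shut) to 100 (fully open), set as the call begins (- or left out, the last holds). The fingers move at their own pace and stop on an object; FORCE is the grip in N (left out, the last holds). Time passes only in rows, so rows that repeat a pose let the fingers close, or fill a call up. It gives the time, the measured TCP pose, the force, the opening and the grip force at its end, in the units of the state.
- observe(): the state, without advancing time (a new reading comes with each control period).
- capture(name): name is "scene" or "side" or "wrist"; returns the picture (400x640x3 uint8, red, green, blue); there is no depth.
- get_calibration(name): a dict with "fx", "fy", "cx", "cy" (pixels), "R" (3x3) and "t" (3): a world point X has camera coordinates R X + t; the wrist camera has in their place "T_tool_cam" (4x4, takes a point from camera to tool coordinates, whose origin is the TCP and whose axes are the flange's). Camera axes: x right, y down, z forward; pixel columns grow to the right and rows downward; lengths in m; the calibration is good to about 2 mm. A picture is of the moment at which its call begins: read the wrist's pose just before it. get_calibration takes no time and is no camera call.
- finish_job(): hands the job in; it is judged then, once.
The state is a dict: "t": time; "q": joint angles; "qd": joint speeds; "effort": joint torques, N m; "position": TCP position; "tool_rot": TCP orientation; "ft_force": force on the tool from outside, world axes, zero at the start; "ft_torque": the same for the moment, N m; "grip_width": finger opening in m; "grasp_force": force on a finger pad.
Only numpy, scipy, OpenCV 4.12 (cv2) and the standard library are available. Lean on these libraries where they do the work, as an engineer would, in place of code of your own. Each camera call takes 0.05 s, during which the arm holds its last target. There are 200 camera calls.

## Working session

There is one attempt and no reset: what is moved stays moved. The work goes in short steps, Python scripts to look and compute and a shell command to move; the robot and the scene stay as the last step left them, time stands still between calls to the robot, and variables do not carry over. Pictures are saved under pics/ and viewed, at most 10 in all, crops included, and the job is handed in when it is done.

```bash
mkdir -p pics; python3 - <<'E'
from plant import *
import cv2,numpy as np
s=observe();print({k:np.round(v,3).tolist() for k,v in s.items()})
ims=[]
for n in("scene","side","wrist"):
    im=capture(n);cv2.imwrite(f"pics/{n}0.png",im[:,:,::-1]);c=get_calibration(n);print(n,{k:np.round(v,3).tolist() for k,v in c.items()})
E
```

```text
{'t': 0.0, 'q': [-0.206, 0.182, 1.608, -0.0, 1.354, -0.206], 'qd': [-0.0, -0.001, -0.001, -0.001, 0.001, 0.0], 'effort': [-0.001, -43.387, -34.185, 0.07, 0.039, -0.0], 'position': [0.575, 0.0, 0.302], 'tool_rot': [0.707, 0.707, -0.0, -0.001], 'ft_force': [-0.335, -0.94, -0.075], 'ft_torque': [0.02, 0.016, -0.055], 'grasp_force': 0.0, 'grip_width': 0.088}
scene {'fx': 368.821, 'fy': 368.821, 'cx': 323.533, 'cy': 197.784, 'R': [[0.615, -0.788, -0.003], [-0.577, -0.448, -0.683], [0.537, 0.422, -0.731]], 't': [-0.288, 0.404, 0.606]}
side {'fx': 414.501, 'fy': 414.501, 'cx': 314.572, 'cy': 195.784, 'R': [[0.903, -0.429, 0.018], [-0.186, -0.428, -0.885], [0.387, 0.795, -0.466]], 't': [-0.455, 0.228, 0.781]}
wrist {'fx': 318.442, 'fy': 318.442, 'cx': 322.128, 'cy': 195.686, 'T_tool_cam': [[-0.001, -0.946, -0.323, 0.084], [1.0, -0.001, 0.0, -0.001], [-0.001, -0.323, 0.946, -0.082], [0.0, 0.0, 0.0, 1.0]]}
```

View pics/scene0.png

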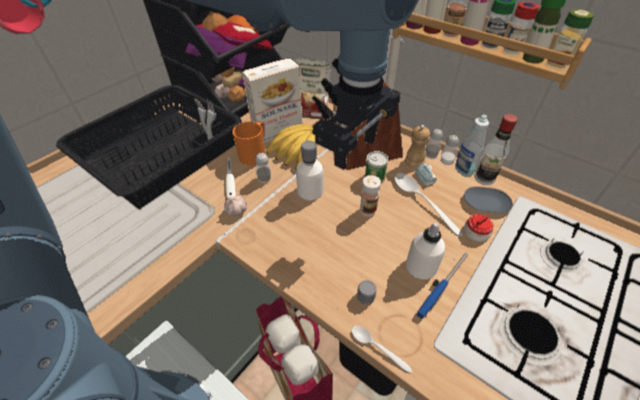

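View pics/side0.png

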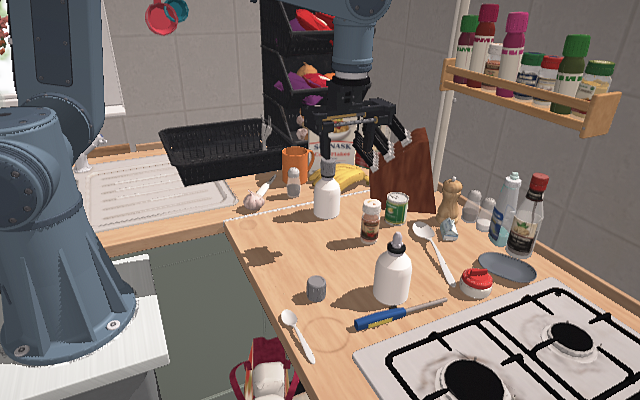

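View pics/wrist0.png

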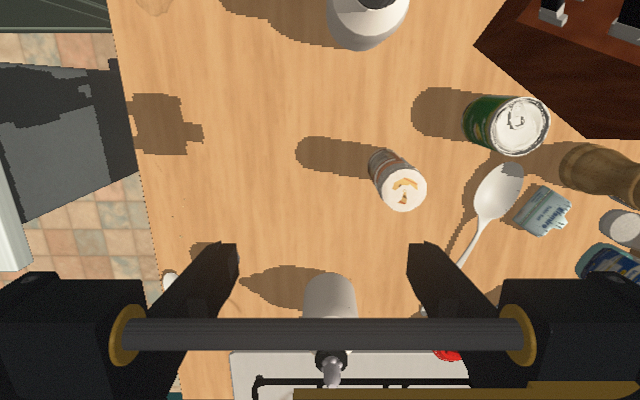

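The scene shows the open bottle (bare stud) at about (425,255), stud tip (433,228), and the loose cap at (367,292). The closed bottle is at (310,175), the jar at (370,195) and the shaker at (263,168). In the side view the stud tip is at (397,236) and the cap at (316,289). I'll triangulate these.

```bash
cat > h.py <<'E'
import numpy as np,cv2
from plant import *
from scipy.spatial.transform import Rotation as Ro
def ray(n,p,s=None):
    c=get_calibration(n);d=np.array([(p[0]-c["cx"])/c["fx"],(p[1]-c["cy"])/c["fy"],1.])
    if n=="wrist":
        T=np.eye(4);T[:3,:3]=Ro.from_quat(s["tool_rot"]).as_matrix();T[:3,3]=s["position"];T=T@np.array(c["T_tool_cam"])
        return T[:3,3],T[:3,:3]@d
    R=np.array(c["R"]);return -R.T@np.array(c["t"]),R.T@d
def plane(n,p,z,s=None):
    o,d=ray(n,p,s);return o+d*(z-o[2])/d[2]
def tri(rs):
    A=0;b=0
    for o,d in rs:
        d=d/np.linalg.norm(d);P=np.eye(3)-np.outer(d,d);A=A+P;b=b+P@o
    return np.linalg.solve(A,b)
E
python3 - <<'E'
from h import *
a=cv2.imread("pics/scene0.png");b=cv2.imread("pics/side0.png")
c=lambda im,x,y,w,h,k:cv2.resize(im[y:y+h,x:x+w],None,fx=k,fy=k,interpolation=cv2.INTER_NEAREST)
u=np.hstack([c(a,350,215,100,100,4),c(b,300,225,100,100,4)]);u2=np.hstack([c(a,220,130,200,100,2),c(b,270,130,200,100,2)])
cv2.imwrite("pics/c.png",np.vstack([u,u2]))
for nm,p,q in[("cap",(367,292),(316,289)),("tip",(433,228),(397,236)),("closed",(309,150),(327,170)),("jar",(370,182),(371,204)),("shaker",(263,157),(293,172))]:
    print(nm,tri([ray("scene",p),ray("side",q)]).round(4))
E
```

```text
cap [ 0.442  -0.1363  0.0187]
tip [ 0.5822 -0.1909  0.1395]
closed [0.6202 0.1665 0.1272]
jar [ 6.499e-01 -4.000e-04  9.900e-02]
shaker [0.5698 0.2827 0.08  ]
```

View pics/c.png

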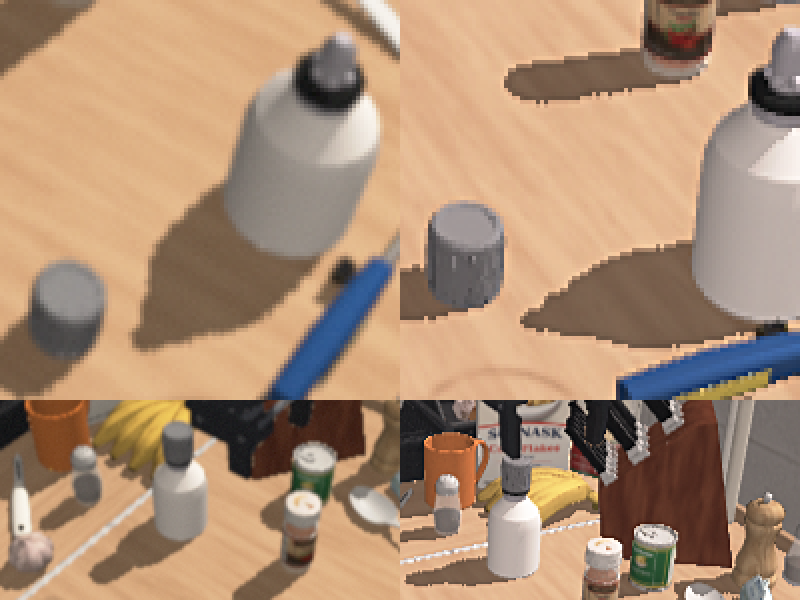

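Crop readings: cap top centre is at scene (367.2,285.2) and side (316.5,280.5). The stud tip is at scene (435.7,224) and side (397,232.5).

```bash
python3 - <<'E'
from h import *
for nm,p,q,z in[("cap",(367.2,285.2),(316.5,280.5),.04),("tip",(435.7,224),(397,232.5),.15)]:
    print(nm,tri([ray("scene",p),ray("side",q)]).round(4),plane("scene",p,z).round(4),plane("side",q,z).round(4))
E
```

```text
cap [ 0.4452 -0.1324  0.0369] [ 0.4445 -0.1331  0.04  ] [ 0.4425 -0.1362  0.04  ]
tip [ 0.5819 -0.1927  0.1506] [ 0.5828 -0.1926  0.15  ] [ 0.5819 -0.1922  0.15  ]
```

Triangulated heights agree with the given sizes: cap top 0.037 (should be 0.040) and tip 0.151 (should be 0.150). Next I move to hover above the cap and take a closer look with the wrist camera.

```bash
python3 -m handwheel '[[[-0.02,-0.02,0.018,0,0,0],[-0.045,-0.044,0.04,0,0,0],[-0.067,-0.066,0.06,0,0,0],[-0.09,-0.088,0.08,0,0,0],[-0.112,-0.11,0.1,0,0,0],[-0.128,-0.125,0.112,0,0,0],[-0.1345,-0.1315,0.12,0,0,0],[-0.1345,-0.1315,0.12,0,0,0],[-0.1345,-0.1315,0.12,0,0,0],[-0.1345,-0.1315,0.12,0,0,0]]]' 100 10
python3 - <<'E'
from h import *
s=observe();im=capture("wrist");cv2.imwrite("pics/w1.png",im[:,:,::-1]);np.save("s1.npy",s,allow_pickle=True)
print(s["position"].round(4),s["tool_rot"].round(4))
E
```

```text
t: 0.98
position: [0.4448, -0.1343, 0.1837]
tool_rot: [0.707, 0.707, 0.0, 0.001]
ft_force: [0.3, 0.7, -0.5]
grip_width: 0.0881
grasp_force: 0.0
[ 0.4448 -0.1343  0.1837] [7.070e-01 7.072e-01 4.000e-04 8.000e-04]
```

View pics/w1.png

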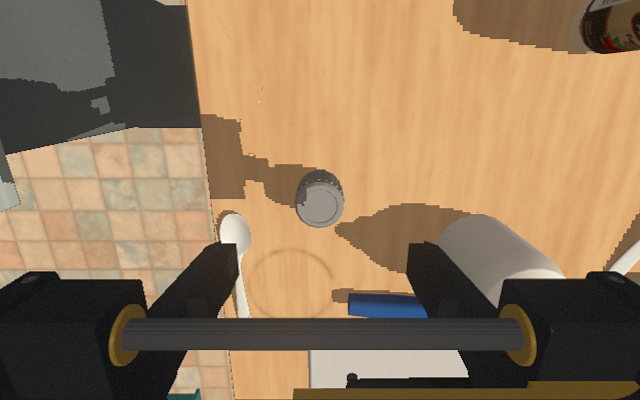

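The wrist view shows the cap top circle centred near (321,204). The finger pads' inner edges are at columns 238 and 408, centre about 323.

```bash
python3 - <<'E'
from h import *
s=np.load("s1.npy",allow_pickle=True).item();p=plane("wrist",(320.5,204),.04,s);print(p.round(4),(p-s["position"]).round(4), observe()["position"].round(4))
E
```

```text
[ 0.4431 -0.134   0.04  ] [-0.0017  0.0003 -0.1437] [ 0.4449 -0.1342  0.1838]
```

The cap is 1.5 mm off in x. I'll descend with the fingers partly closed, which keeps them clear of the spoon, and then grip.

```bash
python3 -m handwheel '[[[0,-0.0015,0.015,0,0,0],[0,-0.0015,0.035,0,0,0],[0,-0.0015,0.055,0,0,0],[0,-0.0015,0.075,0,0,0],[0,-0.0015,0.092,0,0,0],[0,-0.0015,0.104,0,0,0],[0,-0.0015,0.109,0,0,0],[0,-0.0015,0.11,0,0,0],[0,-0.0015,0.11,0,0,0],[0,-0.0015,0.11,0,0,0]]]' 75 10
python3 -m handwheel '[[[0,0,0,0,0,0],[0,0,0,0,0,0],[0,0,0,0,0,0],[0,0,0,0,0,0],[0,0,0,0,0,0],[0,0,0,0,0,0],[0,0,0,0,0,0],[0,0,0,0,0,0],[0,0,0,0,0,0],[0,0,0,0,0,0]]]' 30 12
python3 - <<'E'
from h import *
s=observe();im=capture("wrist");cv2.imwrite("pics/w2.png",im[:,:,::-1])
E
```

```text
t: 1.87
position: [0.4429, -0.1346, 0.0737]
tool_rot: [0.707, 0.707, 0.0, 0.001]
ft_force: [-0.4, 0.2, 0.5]
grip_width: 0.0662
grasp_force: 0.0
t: 2.7
position: [0.4422, -0.1346, 0.073]
tool_rot: [0.707, 0.707, 0.0, 0.0]
ft_force: [-1.3, -0.1, 5.2]
grip_width: 0.0381
grasp_force: 12.0
```

View pics/w2.png

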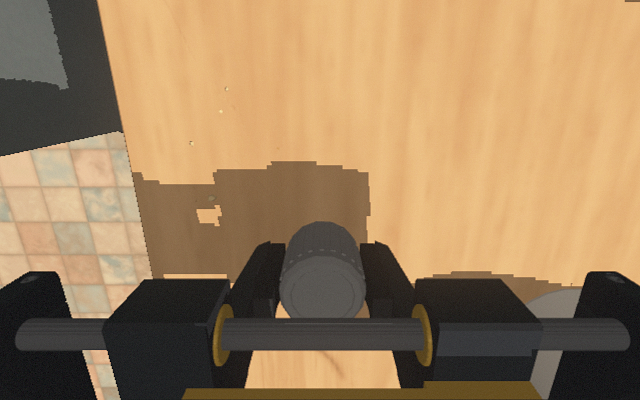

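The cap is gripped (width 38.1 mm), with its top centred near (322,286) between the pads. Next I lift it and carry it to above the stud.

```bash
python3 - <<'E'
from h import *
s=observe();p=plane("wrist",(322,286),.04,s);print((p-s["position"]).round(4))
E
python3 -m handwheel '[[[0,0,-0.015,0,0,0],[0,0,-0.045,0,0,0],[0,0,-0.08,0,0,0],[0,0,-0.115,0,0,0],[0,0,-0.145,0,0,0],[0,0,-0.165,0,0,0],[-0.002,0.005,-0.175,0,0,0],[-0.008,0.02,-0.178,0,0,0],[-0.017,0.04,-0.178,0,0,0],[-0.025,0.06,-0.178,0,0,0]]]' - 12
python3 -m handwheel '[[[-0.009,0.02,0,0,0,0],[-0.017,0.04,0,0,0,0],[-0.025,0.06,0,0,0,0],[-0.03,0.072,0,0,0,0],[-0.033,0.078,0,0,0,0],[-0.033,0.079,0,0,0,0],[-0.033,0.079,0,0,0,0],[-0.033,0.079,0,0,0,0],[-0.033,0.079,0,0,0,0],[-0.033,0.079,0,0,0,0]]]' - 12
python3 - <<'E'
from h import *
s=observe();print(s["position"].round(4))
a=capture("scene")[:,:,::-1];b=capture("side")[:,:,::-1];w=capture("wrist")[:,:,::-1];cv2.imwrite("pics/a3.png",a);cv2.imwrite("pics/b3.png",b)
c=lambda im,x,y,w,h,k:cv2.resize(im[y:y+h,x:x+w],None,fx=k,fy=k,interpolation=cv2.INTER_NEAREST)
cv2.imwrite("pics/c3.png",np.vstack([np.hstack([c(a,385,160,100,100,4),c(b,350,170,100,100,4)]),np.hstack([c(w,160,150,400,200,1),c(w,260,210,133,67,3)[:200,:399],np.zeros((200,1,3),np.uint8)]) if 0 else np.hstack([c(w,120,200,400,200,1),c(w,250,240,200,100,2)])]))
E
```

```text
[-0.0008  0.0047 -0.033 ]
t: 3.58
position: [0.5027, -0.1598, 0.2501]
tool_rot: [0.707, 0.707, -0.0, -0.0]
ft_force: [-0.4, -0.7, 0.1]
grip_width: 0.0379
grasp_force: 12.0
t: 4.42
position: [0.5805, -0.1922, 0.2508]
tool_rot: [0.707, 0.707, 0.0, -0.0]
ft_force: [-0.1, -0.3, -1.2]
grip_width: 0.0377
grasp_force: 12.0
[ 0.5805 -0.1922  0.2508]
```

View pics/c3.png

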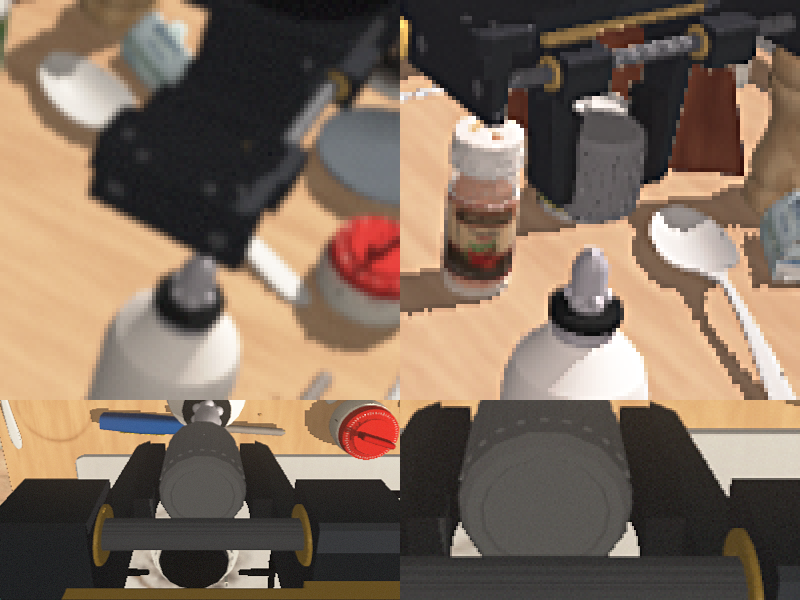

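The stud tip reads scene (436.2,224.2) and side (397.5,232), so it hasn't moved. In the side view the cap hangs behind and above the stud, with its right edge at about column 410.7. I'll lower the cap to just above the tip and check the alignment there.

```bash
python3 -m handwheel '[[[0,0.001,0.002,0,0,0],[0,0.001,0.006,0,0,0],[0,0.001,0.010,0,0,0],[0,0.001,0.014,0,0,0],[0,0.001,0.017,0,0,0],[0,0.001,0.018,0,0,0],[0,0.001,0.018,0,0,0],[0,0.001,0.018,0,0,0],[0,0.001,0.018,0,0,0],[0,0.001,0.018,0,0,0]]]' - 12
python3 - <<'E'
from h import *
def proj(n,X):
    c=get_calibration(n);v=np.array(c["R"])@X+np.array(c["t"]);return np.array([c["fx"]*v[0]/v[2]+c["cx"],c["fy"]*v[1]/v[2]+c["cy"]]).round(1),(c["fx"]*.019/v[2]).round(1)
s=observe();p=s["position"];print(p.round(4))
for h in(.033,.053,.073): print(h,proj("side",p-[0,0,h]),proj("scene",p-[0,0,h]))
print("tip",proj("side",np.array([.582,-.1925,.15])),proj("side",np.array([.582,-.1925,.12])))
a=capture("scene")[:,:,::-1];b=capture("side")[:,:,::-1];w=capture("wrist")[:,:,::-1]
c=lambda im,x,y,w,h,k:cv2.resize(im[y:y+h,x:x+w],None,fx=k,fy=k,interpolation=cv2.INTER_CUBIC)
cv2.imwrite("pics/c4.png",np.hstack([c(b,365,185,66,100,6),c(w,257,180,133,200,3)]))
E
```

```text
t: 5.4
position: [0.5821, -0.1925, 0.233]
tool_rot: [0.707, 0.707, 0.0, 0.0]
ft_force: [-0.1, 0.4, -0.2]
grip_width: 0.0381
grasp_force: 12.0
[ 0.5821 -0.1925  0.233 ]
0.033 (array([400.2, 209.6]), np.float64(10.4)) (array([441.4, 207.4]), np.float64(10.1))
0.053 (array([399. , 218.9]), np.float64(10.2)) (array([439. , 214.3]), np.float64(9.9))
0.073 (array([397.8, 228.1]), np.float64(10.1)) (array([436.7, 221. ]), np.float64(9.7))
tip (array([397.1, 232.6]), np.float64(10.1)) (array([395.4, 245.7]), np.float64(9.9))
```

View pics/c4.png

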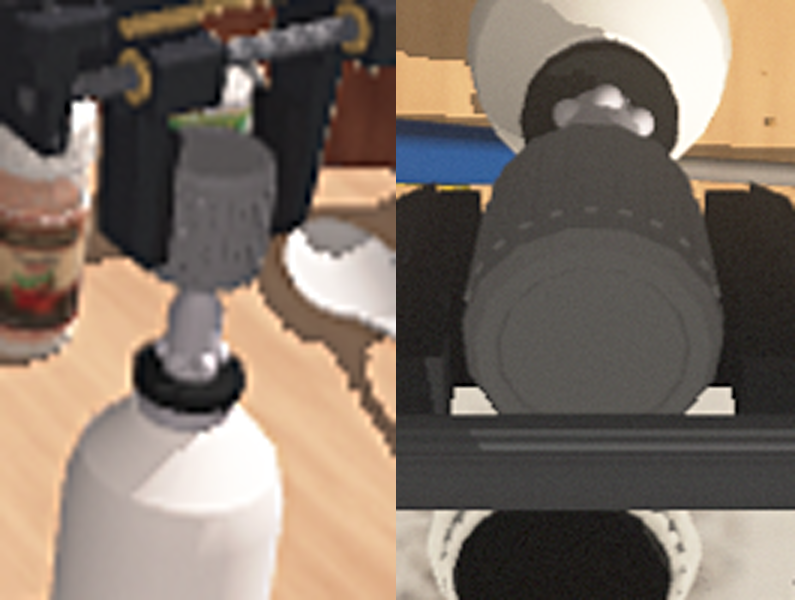

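The cap hangs right above the stud. In the wrist view the seal sits about 1.5 mm to the +x side of the cap centre, and in the side view they line up within 1 px. I'll shift 1 mm in x and go down while watching the force.

```bash
python3 -m handwheel '[[[0,0.001,0.001,0,0,0],[0,0.001,0.003,0,0,0],[0,0.001,0.005,0,0,0],[0,0.001,0.007,0,0,0],[0,0.001,0.009,0,0,0],[0,0.001,0.011,0,0,0],[0,0.001,0.013,0,0,0],[0,0.001,0.015,0,0,0],[0,0.001,0.016,0,0,0],[0,0.001,0.016,0,0,0]]]' - 12
```

```text
t: 6.38
position: [0.5829, -0.1924, 0.2163]
tool_rot: [0.707, 0.707, -0.0, -0.0]
ft_force: [0.9, 1.0, -0.8]
grip_width: 0.038
grasp_force: 12.0
```

```bash
python3 -m handwheel '[[[0,0,0.001,0,0,0],[0,0,0.003,0,0,0],[0,0,0.005,0,0,0],[0,0,0.007,0,0,0],[0,0,0.009,0,0,0],[0,0,0.010,0,0,0],[0,0,0.011,0,0,0],[0,0,0.012,0,0,0],[0,0,0.0125,0,0,0],[0,0,0.0125,0,0,0]]]' - 12
```

```text
t: 7.22
position: [0.583, -0.1925, 0.2041]
tool_rot: [0.707, 0.707, -0.0, -0.0]
ft_force: [0.6, -0.2, -0.3]
grip_width: 0.038
grasp_force: 12.0
```

```bash
python3 -m handwheel '[[[0,0,0.0005,0,0,0],[0,0,0.001,0,0,0],[0,0,0.0015,0,0,0],[0,0,0.0015,0,0,0],[0,0,0.0015,0,0,0],[0,0,0.0015,0,0,0],[0,0,0.0015,0,0,0],[0,0,0.0015,0,0,0],[0,0,0.0015,0,0,0],[0,0,0.0015,0,0,0]]]' - 12
```

```text
t: 8.05
position: [0.583, -0.1925, 0.2027]
tool_rot: [0.707, 0.707, 0.0, 0.0]
ft_force: [0.9, 0.3, -0.2]
grip_width: 0.0379
grasp_force: 12.0
```

```bash
python3 -m handwheel '[[[0,0,0.0005,0,0,0],[0,0,0.001,0,0,0],[0,0,0.001,0,0,0],[0,0,0.001,0,0,0],[0,0,0.001,0,0,0],[0,0,0.001,0,0,0],[0,0,0.001,0,0,0],[0,0,0.001,0,0,0],[0,0,0.001,0,0,0],[0,0,0.001,0,0,0]]]' - 12
python3 -m handwheel '[[[0,0,0,0,0,0],[0,0,0,0,0,0],[0,0,0,0,0,0],[0,0,0,0,0,0],[0,0,0,0,0,0],[0,0,0,0,0,0],[0,0,0,0,0,0],[0,0,0,0,0,0],[0,0,0,0,0,0],[0,0,0,0,0,0]]]' 75 12
python3 - <<'E'
from h import *
b=capture("side")[:,:,::-1];w=capture("wrist")[:,:,::-1]
c=lambda im,x,y,w,h,k:cv2.resize(im[y:y+h,x:x+w],None,fx=k,fy=k,interpolation=cv2.INTER_CUBIC)
cv2.imwrite("pics/c5.png",np.hstack([c(b,365,185,66,100,6),c(w,257,180,133,200,3)]))
E
```

```text
t: 8.88
position: [0.583, -0.1925, 0.2017]
tool_rot: [0.707, 0.707, -0.0, 0.0]
ft_force: [0.9, 0.6, -1.3]
grip_width: 0.0381
grasp_force: 12.0
t: 9.72
position: [0.583, -0.1925, 0.2017]
tool_rot: [0.707, 0.707, -0.0, 0.0]
ft_force: [0.6, -0.6, 0.3]
grip_width: 0.0663
grasp_force: 0.0
```

View pics/c5.png

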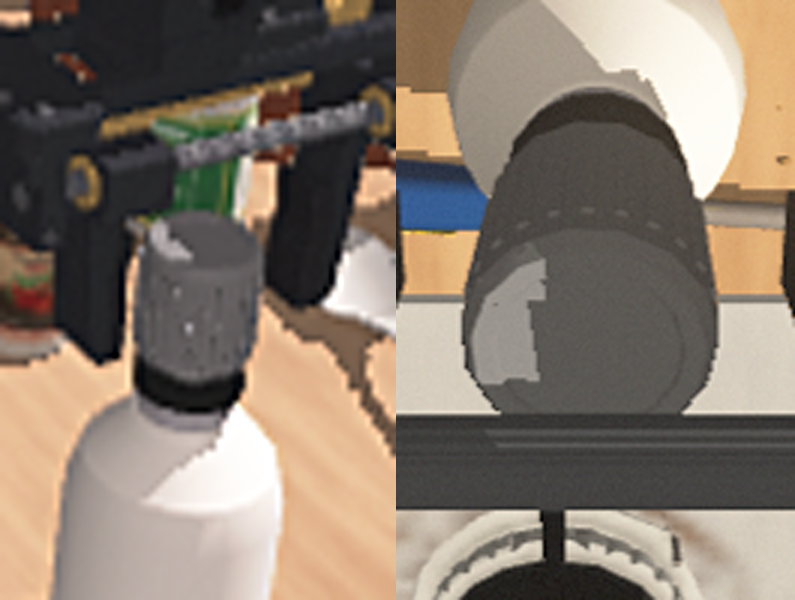

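The cap stands square on the stud with a gap above the seal, and the fingers are clear of it. In the side view the cap spans columns 387.5–408.7, in line with the bottle. Next I rise straight up, shut the fingers and press from above.

```bash
python3 -m handwheel '[[[0,0,-0.003,0,0,0],[0,0,-0.01,0,0,0],[0,0,-0.02,0,0,0],[0,0,-0.03,0,0,0],[0,0,-0.04,0,0,0],[0,0,-0.047,0,0,0],[0,0,-0.05,0,0,0],[0,0,-0.05,0,0,0],[0,0,-0.05,0,0,0],[0,0,-0.05,0,0,0]]]' - 12
python3 -m handwheel '[[[0,0,0,0,0,0],[0,0,0,0,0,0],[0,0,0,0,0,0],[0,0,0,0,0,0],[0,0,0,0,0,0],[0,0,0,0,0,0],[0,0,0,0,0,0],[0,0,0,0,0,0],[0,0,0,0,0,0],[0,0,0,0,0,0]]]' 0 20
python3 -m handwheel '[[[0,0,0.002,0,0,0],[0,0,0.004,0,0,0],[0,0,0.006,0,0,0],[0,0,0.008,0,0,0],[0,0,0.010,0,0,0],[0,0,0.012,0,0,0],[0,0,0.014,0,0,0],[0,0,0.015,0,0,0],[0,0,0.016,0,0,0],[0,0,0.016,0,0,0]]]'
```

```text
t: 10.65
position: [0.5827, -0.1923, 0.2511]
tool_rot: [0.707, 0.707, -0.0, -0.0]
ft_force: [-0.1, 0.0, -0.7]
grip_width: 0.0664
grasp_force: 0.0
t: 11.48
position: [0.583, -0.1924, 0.2517]
tool_rot: [0.707, 0.707, -0.0, 0.0]
ft_force: [0.4, 0.7, -0.2]
grip_width: 0.0014
grasp_force: 0.0
t: 12.32
position: [0.5829, -0.1925, 0.2355]
tool_rot: [0.707, 0.707, -0.0, -0.0]
ft_force: [-0.1, 1.2, 0.3]
grip_width: 0.0006
grasp_force: 0.0
```

```bash
python3 -m handwheel '[[[0,0,0.0005,0,0,0],[0,0,0.001,0,0,0],[0,0,0.0015,0,0,0],[0,0,0.002,0,0,0],[0,0,0.0025,0,0,0],[0,0,0.003,0,0,0],[0,0,0.0035,0,0,0],[0,0,0.004,0,0,0],[0,0,0.0045,0,0,0],[0,0,0.005,0,0,0]]]'
```

```text
t: 13.15
position: [0.5838, -0.1927, 0.2322]
tool_rot: [0.707, 0.707, 0.001, 0.001]
ft_force: [0.5, 1.5, 8.6]
grip_width: 0.0004
grasp_force: 4.3
```

```bash
python3 -m handwheel '[[[0,0,0.0005,0,0,0],[0,0,0.001,0,0,0],[0,0,0.0015,0,0,0],[0,0,0.002,0,0,0],[0,0,0.0025,0,0,0],[0,0,0.003,0,0,0],[0,0,0.0035,0,0,0],[0,0,0.004,0,0,0],[0,0,0.0045,0,0,0],[0,0,0.005,0,0,0]]]'
```

```text
t: 13.98
position: [0.5827, -0.1924, 0.225]
tool_rot: [0.707, 0.707, -0.0, -0.001]
ft_force: [0.4, 0.4, 0.9]
grip_width: 0.0003
grasp_force: 0.0
```

It clicked: the force rose to 8.6 N at contact and then fell to 0.9 N. I'll keep pressing to squeeze the seal.

```bash
python3 -m handwheel '[[[0,0,0.0003,0,0,0],[0,0,0.0006,0,0,0],[0,0,0.001,0,0,0],[0,0,0.0013,0,0,0],[0,0,0.0016,0,0,0],[0,0,0.002,0,0,0],[0,0,0.0023,0,0,0],[0,0,0.0026,0,0,0],[0,0,0.003,0,0,0],[0,0,0.003,0,0,0]]]'
```

```text
t: 14.82
position: [0.5832, -0.1926, 0.2234]
tool_rot: [0.707, 0.707, 0.0, 0.0]
ft_force: [-2.4, 1.6, 6.1]
grip_width: 0.0002
grasp_force: 3.3
```

```bash
python3 -m handwheel '[[[0,0,0.0003,0,0,0],[0,0,0.0006,0,0,0],[0,0,0.001,0,0,0],[0,0,0.0013,0,0,0],[0,0,0.0016,0,0,0],[0,0,0.002,0,0,0],[0,0,0.002,0,0,0],[0,0,0.002,0,0,0],[0,0,0.002,0,0,0],[0,0,0.002,0,0,0]]]'
```

```text
t: 15.65
position: [0.5835, -0.1927, 0.2224]
tool_rot: [0.707, 0.707, 0.0, 0.001]
ft_force: [-3.1, 2.0, 10.9]
grip_width: 0.0004
grasp_force: 5.2
```

```bash
python3 -m handwheel '[[[0,0,0.0004,0,0,0],[0,0,0.0008,0,0,0],[0,0,0.0012,0,0,0],[0,0,0.0016,0,0,0],[0,0,0.002,0,0,0],[0,0,0.0025,0,0,0],[0,0,0.003,0,0,0],[0,0,0.003,0,0,0],[0,0,0.003,0,0,0],[0,0,0.003,0,0,0]]]'
```

```text
t: 16.48
position: [0.5843, -0.1931, 0.2216]
tool_rot: [0.707, 0.707, 0.001, 0.002]
ft_force: [-5.3, 2.3, 19.6]
grip_width: 0.0003
grasp_force: 9.9
```

```bash
python3 -m handwheel '[[[0,0,0.0003,0,0,0],[0,0,0.0006,0,0,0],[0,0,0.0009,0,0,0],[0,0,0.0012,0,0,0],[0,0,0.0015,0,0,0],[0,0,0.0015,0,0,0],[0,0,0.0015,0,0,0],[0,0,0.0015,0,0,0],[0,0,0.0015,0,0,0],[0,0,0.0015,0,0,0]]]'
python3 - <<'E'
from h import *
b=capture("side")[:,:,::-1];w=capture("wrist")[:,:,::-1]
c=lambda im,x,y,w,h,k:cv2.resize(im[y:y+h,x:x+w],None,fx=k,fy=k,interpolation=cv2.INTER_CUBIC)
cv2.imwrite("pics/c6.png",np.hstack([c(b,365,185,66,100,6),c(w,257,180,133,200,3)]))
E
```

```text
t: 17.32
position: [0.5849, -0.1934, 0.2216]
tool_rot: [0.707, 0.707, 0.001, 0.003]
ft_force: [-6.3, 3.1, 26.6]
grip_width: 0.0006
grasp_force: 13.2
```

View pics/c6.png

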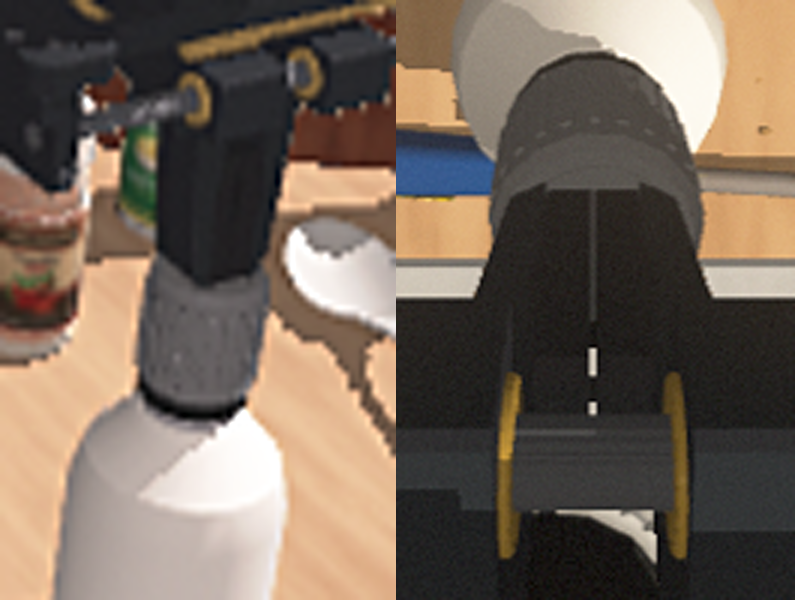

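The fingers are pressing on the cap's top, and the cap sits upright, down on a squeezed seal. The height has stopped at 0.2216 while the force rose to 26 N, so the seal is at its stop. I'm handing the job in.

```bash
python3 -c "
from plant import *
s=observe();print(s['t'],s['position'],s['ft_force']);print(finish_job())"
```

```text
17.4167 [ 0.58491768 -0.19343309  0.22165759] [-6.1400936   3.30331633 25.43566052]
the job is handed in; nothing more can be done
None
```

The cap was set on the stud, let go and clicked on, and I handed the job in at 17.4 s while still pressing at about 25 N, with the seal apparently at its stop; no verdict came back.

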